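# Seat a power module on the earth-test pad

### The job

Gently put the finned power module flat on the green pad of the test stand, then slide it along the pad against the sprung brass contact until the contact is pushed right in and the module bears firmly on the rubber buffer behind it: hold it there for a moment (half a second will do) with more than 5 N but never over 15 N, pushing only by the module. Let go and leave it lying level, centred so that none of its edges hangs over the pad, with the contact still pressing on it, and leave the other things on the bench where they are.

Things in the scene. Friction and masses are not known exactly. Their poses are not given: they have to be found in the camera images.
- module: Loose power module, 0.4 to 0.65 kg: aluminium base plate 110 (its x) by 84 (its y) by 12 mm; fins on it, up to 16 mm high, none within 26 mm of the centre along x. In its middle a raised black cover 46 (x) by 40 (y) mm, top 50 mm above the underside: grip it by this cover, on either pair of sides. Either end may lead. Origin: centre of the underside; z up.
- stand: Fixed test stand: grey pedestal with a flat green pad on top, 132 (its x) by 98 mm (its y), pad face 36 mm above the bench. Origin: on the bench under the pad's centre; z up; x points along the pad to the sprung contact. At the +x end a dark bracket 44 mm wide, up to 47.5 mm above the bench, 117 to 139 mm from the origin. The module fits only with its long side along x.
- contact: Sprung contact of the stand: a brass head 18 mm wide, 8 mm tall reaching over the pad from the +x end on the centre line, moving along x. Its origin: 42 mm above the stand's origin, same axes. Its face is first met 39 to 52 mm from there along x: differs every time, not measured, find it by feel. It gives 8 mm under 1 N, then bears on the buffer.
- contact_buffer (a point): Rubber buffer behind the brass head; point on the contact's bracket, 128 mm along the stand's x, 42 mm above the bench. About 4 N per mm once the head is pushed right in. At least 5 N held for 0.3 s is needed, over 15 N is too much. On letting go it may push the module back a millimetre or two; friction then holds it. Touch it only with the module.
- module_corner_a (a point): Corner of the module's underside, at x = 55, y = 42 mm from the module's origin.
- module_corner_b (a point): Corner of the module's underside, at x = 55, y = -42 mm from the module's origin.
- module_corner_c (a point): Corner of the module's underside, at x = -55, y = 42 mm from the module's origin.
- module_corner_d (a point): Corner of the module's underside, at x = -55, y = -42 mm from the module's origin.
- meter: Bystander: yellow hand multimeter lying flat, 75 by 150 by 36 mm. Origin: centre of the underside.
- partsbin: Bystander: open blue parts bin, 100 by 130 by 55 mm. Origin: centre of the underside.
- spool: Bystander: red spool standing upright, 60 mm across, 46 mm tall. Origin: centre of the underside.
- driver: Bystander: screwdriver with an orange handle lying on the bench, about 200 mm long. Origin: on its underside.
Not all that is in view belongs to the job. Of the things that look like the stand, take the one that is farthest from the robot's base at the start.

How it is judged:
By the outcome, as a careful person would: the job done as asked, in the order asked, and still so for the second after the job is handed in, with the robot touching nothing.
It also fails if it takes over 66 s, if anything falls off the work surface, if the arm or the gripper's body presses on something with over 40 N, if the wrist force passes 120 N, or if a joint passes its speed limit or range.

### The arm

A 7-joint arm with a two-finger parallel gripper is mounted at the origin on the work surface. World frame = base frame: x ahead of the robot, y to its left, z up, the work surface at z = 0. Lengths are in m, angles in rad, forces in N, time in s.
With the tool pointing down it reaches from about 0.425 to 0.95 m from the base axis. Payload 4.7 kg.
Tool frame: the origin (TCP) lies on the centre line of the jaws, within the pads' length; the fingertips stand 8 mm ahead of it and the grasp point (between the pads) lies 11 mm behind it (ctrl.tcp_to_tips is the distance from the TCP to the fingertips, in m); z points along the fingers, y is the line along which they close (so a half turn about z gives the same grasp; the last joint's range is limited). The gripper opens to 85 mm and grips with 20 to 120 N. Pads are 22 mm wide; open, the fingers measure 114 mm over their backs; the gripper's body (76 mm by 85 mm) begins 54 mm behind the grasp point. The pads swing forward as they close: fully open they stand 13 mm farther back than shut.
Start: joints at [1.123, 0.469, -0.049, 1.532, 0.024, 1.141, -0.082], TCP at [0.275, -0.617, 0.239] pointing down, gripper open.
Joint ranges: [-2.59, 2.59], [-0.33, 1.99], [-1.39, 1.29], [0.1, 2.45], [-1.04, 4.18], [0.21, 1.99], [-2.66, 2.66]. Speed limits (rad/s): [2.57, 2.57, 3.14, 3.14, 3.14, 3.14, 3.14].

### API

Orientations are given as a unit quaternion [x, y, z, w].
In Python, from plant import ctrl, vision gives the robot as it stands. The module is installed in compiled form; this text tells all that it offers.
- The arm moves only by the tool play_rows, never from a script. Its argument "commands" is a list of rows, each a list of 7 numbers: the turn, a rotation vector about the world's x, y, z in rad, then the shift along the world's x, y, z in cm, then the opening in per cent of the stroke, from 0 (shut) to 100 (fully open). In form: [[wx, wy, wz, tx, ty, tz, gripper], ...]. A call has 1 to 5 rows; each row is the pose to reach, as a shift and turn from the pose commanded when the call began; what a row does not reach only later rows make up. A row lasts 1/12 s, in which the tool goes at most 41.7 mm and 7.16 degrees, less where a joint would pass 70% of its speed; a pose out of reach is approached as far as the arm can. A call with a gripper value outside its range is refused whole. The fingers move at their own pace and stop on an object; "grip_force" is the grip in N (left out, the last holds). Time passes only in rows, so rows that repeat a pose let the fingers close. It gives the time, the measured TCP pose, the force, the opening and the grip force at its end, in the units of the state.
- ctrl.sense(): the state, without advancing time (a new reading comes with each control period).
- vision.read_camera(name): name is "scene" or "top" or "wrist"; returns the picture (400x640x3 uint8, red, green, blue); there is no depth.
- vision.camera_params(name): a dict with "fx", "fy", "cx", "cy" (pixels), "k1" (the pictures are not rectified: a ray, as slopes to the right and down, at radius r is drawn at 1 + k1 r^2 times it, then the intrinsics apply), "extrinsics" (4x4, takes a point from world to camera coordinates). Camera axes: x right, y down, z forward; pixel columns grow to the right and rows downward; lengths in m; the calibration is good to about 2 mm. A picture is of the moment at which its call begins: read the wrist's pose just before it. camera_params takes no time and is no camera call; for the wrist camera it gives the pose at the moment of the call.
- ctrl.close_job(): hands the job in; it is judged then, once.
The state is a dict: "clock": time; "qpos": joint angles; "qvel": joint speeds; "joint_torque": joint torques, N m; "eef_pos": TCP position; "orientation": TCP orientation; "force": force on the tool from outside, world axes, zero at the start; "wrist_torque": the same for the moment, N m; "gripper_width": finger opening in m; "gripper_force": force on a finger pad.
Only numpy, scipy, OpenCV 4.12 (cv2) and the standard library are available. Lean on these libraries where they do the work, as an engineer would, in place of code of your own. Each camera call takes 0.05 s, during which the arm holds its last target. There are 200 camera calls.

## Working session

There is one attempt and no reset: what is moved stays moved. The work goes in short steps, Python scripts to look and compute and a tool call to move; the robot and the scene stay as the last step left them, time stands still between calls to the robot, and variables do not carry over. Pictures are saved under pics/ and viewed, at most 10 in all, crops included, and the job is handed in when it is done.

Besides the shell and the picture viewer there is one more tool, called after ">>>" as name([rows], argument=value, ...), one row to a line, values as JSON. play_rows: Moves the arm, as the interface text tells. Its arguments: {"type":"object","properties":{"commands":{"type":"array","items":{"type":"array","items":{"type":"number"}}},"grip_force":{"type":"number"}},"required":["commands"]}

```bash
mkdir -p pics; cat > h.py <<'E'
import numpy as np, cv2
from plant import ctrl, vision
def snap(n,f):
    p=vision.camera_params(n); im=vision.read_camera(n)
    cv2.imwrite('pics/'+f+'.png',cv2.cvtColor(im,cv2.COLOR_RGB2BGR)); np.savez('pics/'+f+'.npz',im=im,**{k:np.array(v) for k,v in p.items()}); return im,p
def load(f): return dict(np.load('pics/'+f+'.npz'))
def ray(p,uv):
    K=np.array([[p['fx'],0,p['cx']],[0,p['fy'],p['cy']],[0,0,1.]],float)
    uv=np.array(uv,float).reshape(-1,1,2)
    return cv2.undistortPoints(uv,K,np.array([float(p['k1']),0,0,0.]))[:,0]
def onz(p,uv,z):
    r=ray(p,uv); E=np.array(p['extrinsics']); R,t=E[:3,:3],E[:3,3]; c=-R.T@t
    d=np.c_[r,np.ones(len(r))]@R
    z=np.broadcast_to(z,len(d)); return c+d*((z-c[2])/d[:,2])[:,None]
def proj(p,X):
    E=np.array(p['extrinsics']); X=np.array(X,float).reshape(-1,3)
    K=np.array([[p['fx'],0,p['cx']],[0,p['fy'],p['cy']],[0,0,1.]],float)
    return cv2.projectPoints(X,cv2.Rodrigues(E[:3,:3])[0],E[:3,3],K,np.array([float(p['k1']),0,0,0.]))[0][:,0]
E
python3 - <<'E'
from h import *
s,_=snap('scene','s0'); t,p=snap('top','t0')
print(p); print(ctrl.sense())
E
```

```text
{'fx': 467.3435543222618, 'fy': 467.3435543222618, 'cx': 319.053866454801, 'cy': 195.53330331696648, 'k1': -0.021578311264219423, 'extrinsics': array([[ 8.38590997e-04, -9.99951625e-01, -9.80027617e-03,
        -5.15366623e-02],
       [-9.87487400e-01,  7.17403850e-04, -1.57696289e-01,
         5.19093002e-01],
       [ 1.57695692e-01,  9.80989193e-03, -9.87439028e-01,
         1.22488766e+00],
       [ 0.00000000e+00,  0.00000000e+00,  0.00000000e+00,
         1.00000000e+00]])}
{'clock': 0.1, 'qpos': array([ 1.1230875 ,  0.46940517, -0.04862493,  1.53356663,  0.02407732,
        1.14099976, -0.08231482]), 'qvel': array([-1.13682817e-03, -2.89823100e-03, -2.41059171e-03, -2.88247394e-03,
        8.21277242e-05, -5.32940916e-04,  3.90752307e-04]), 'joint_torque': array([ 1.79354764e-03, -5.11515462e+01, -4.66572109e-02, -2.38391036e+01,
        1.07509311e-02,  4.37373601e-03,  2.85869061e-05]), 'eef_pos': array([ 0.27433248, -0.61618228,  0.23833983]), 'orientation': array([ 9.78151250e-01,  2.07892585e-01, -2.00153298e-04, -8.74690372e-04]), 'force': array([ 0.37471716, -0.01400295,  0.68097533]), 'wrist_torque': array([-0.0303685 ,  0.04640658, -0.05078591]), 'gripper_force': 0.0, 'gripper_width': 0.08555500533477636}
```

View pics/t0.png

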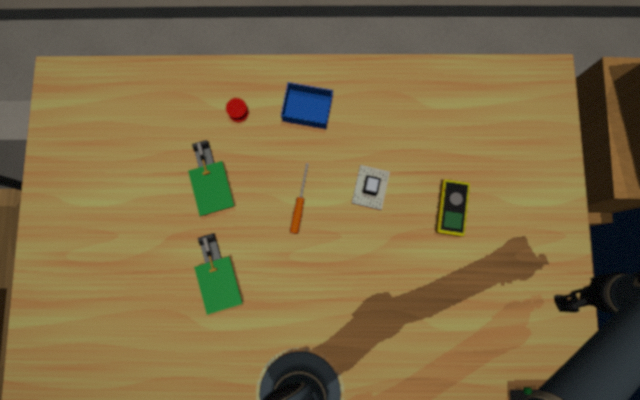

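View pics/s0.png

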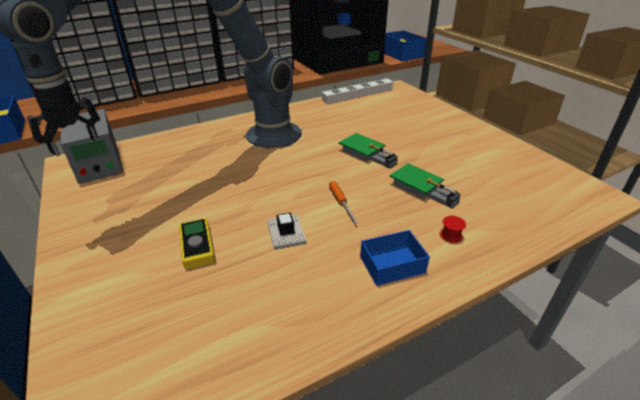

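The top view shows the module at about (371,186), the far stand (our target) at (211,189) with its contact toward the top, the decoy at (218,285), and the driver between them at (299,200). Next I'll enlarge both.

```bash
python3 - <<'E'
from h import *
im=load('t0')['im'][:,:,::-1]
a=cv2.resize(im[130:230,165:265],None,fx=4,fy=4,interpolation=cv2.INTER_CUBIC)
b=cv2.resize(im[150:225,335:410],None,fx=5.3333,fy=5.3333,interpolation=cv2.INTER_CUBIC)
cv2.imwrite('pics/c0.png',np.hstack([a,b]))
d=load('t0')
hsv=cv2.cvtColor(d['im'],cv2.COLOR_RGB2HSV)
m=cv2.inRange(hsv,(45,120,50),(80,255,255)); m[:,:170]=0;m[:,260:]=0;m[230:]=0
c=max(cv2.findContours(m,0,1)[0],key=cv2.contourArea)
w=onz(d,c[:,0],0.036)
r=cv2.minAreaRect((w[:,:2]*1000).astype(np.float32)); print('pad',r,cv2.boxPoints(r))
print(onz(d,[[371,186]],0.03),onz(d,[[204,150]],0.045))
E
```

```text
pad ((541.417724609375, 245.5262451171875), (130.8346710205078, 97.42379760742188), 16.752744674682617) [[464.73602 273.31467]
 [492.8177  180.02577]
 [618.0994  217.73782]
 [590.01776 311.02673]]
[[ 0.54718057 -0.19365627  0.03      ]] [[0.64564096 0.26537568 0.045     ]]
```

View pics/c0.png

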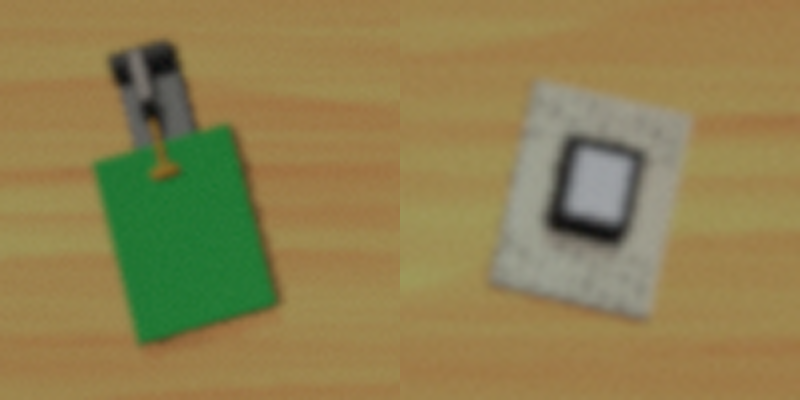

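The crop shows the pad with the contact leaning to the upper left, and the module corners at crop (135,82), (290,112), (90,287) and (248,318). I'll work out the module pose and the first move.

```bash
python3 - <<'E'
from h import *
d=load('t0')
c=np.array([[135,82],[290,112],[90,287],[248,318]])/5.3333+[335,150]-.4
w=onz(d,c,[.02]*4)[:,:2]; print(w, w.mean(0))
print(np.degrees(np.arctan2(*(w[0]-w[2])[::-1])),np.degrees(np.arctan2(*(w[1]-w[3])[::-1])),np.linalg.norm(w[0]-w[2]),np.linalg.norm(w[0]-w[1]))
cov=np.array([[172,140],[243,150],[157,212],[227,225]])/5.3333+[335,150]-.4
w=onz(d,cov,.05);print(w.mean(0))
E
```

```text
[[ 0.60842395 -0.16486916]
 [ 0.5923633  -0.24527603]
 [ 0.50047184 -0.14031383]
 [ 0.48434391 -0.22125637]] [ 0.54640075 -0.19292885]
-12.814747342304008 -12.536568285175559 0.11070962385294385 0.08199517608903074
[ 0.54997567 -0.19454876  0.05      ]
```

>>> play_rows([
  [0, 0, -0.12, 2.7, 3.1, 0, 100],
  [0, 0, -0.24, 5.4, 6.2, 0, 100],
  [0, 0, -0.36, 8.1, 9.3, 0, 100],
  [0, 0, -0.48, 10.8, 12.4, 0, 100],
  [0, 0, -0.6, 13.5, 15.5, 0, 100],
])

```text
clock: 0.52
eef_pos: [0.4103, -0.4599, 0.2389]
orientation: [0.996, -0.094, -0.0, -0.0]
force: [0.5, -0.3, -0.6]
gripper_width: 0.0854
gripper_force: 0.0
```

>>> play_rows([
  [0, 0, -0.01, 1.8, 3.5, 0, 100],
  [0, 0, -0.02, 3.6, 7.0, 0, 100],
  [0, 0, -0.03, 5.4, 10.5, 0, 100],
  [0, 0, -0.03, 7.2, 14.0, 0, 100],
  [0, 0, -0.03, 9.0, 17.5, 0, 100],
])

```text
clock: 0.93
eef_pos: [0.4999, -0.2847, 0.2391]
orientation: [0.994, -0.105, -0.0, -0.0]
force: [0.9, 0.4, -1.0]
gripper_width: 0.0856
gripper_force: 0.0
```

>>> play_rows([
  [0, 0, 0, 1.6, 3.1, 0, 100],
  [0, 0, 0, 3.2, 6.2, -1, 100],
  [0, 0, 0, 4.7, 9.1, -3, 100],
  [0, 0, 0, 4.7, 9.1, -3, 100],
  [0, 0, 0, 4.7, 9.1, -3, 100],
])

```text
clock: 1.35
eef_pos: [0.5465, -0.1928, 0.2077]
orientation: [0.995, -0.103, -0.002, -0.001]
force: [-0.0, -0.7, 0.4]
gripper_width: 0.0855
gripper_force: 0.0
```

```bash
python3 - <<'E'
from h import *
s=ctrl.sense(); print(s['eef_pos'],s['orientation'])
snap('wrist','w1')
E
```

```text
[ 0.54648705 -0.1927576   0.20772455] [ 9.94700520e-01 -1.02800004e-01 -1.61996097e-03 -6.40838715e-04]
```

View pics/w1.png

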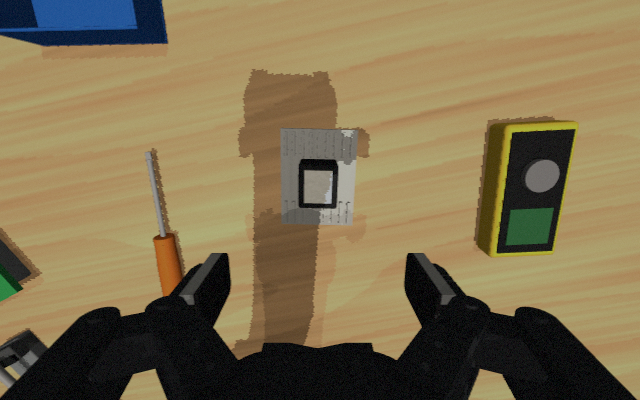

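The wrist view shows the module with its black cover at about (299–338,159–208) and the plate outline at (281,128), (357,129), (281,223) and (352,225). I'll measure it from an enlarged crop.

```bash
python3 - <<'E'
from h import *
im=load('w1')['im'][:,:,::-1]
cv2.imwrite('pics/c1.png',cv2.resize(im[115:240,265:375],None,fx=4.8,fy=4.8,interpolation=cv2.INTER_CUBIC))
E
```

```text
(no output)
```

View pics/c1.png

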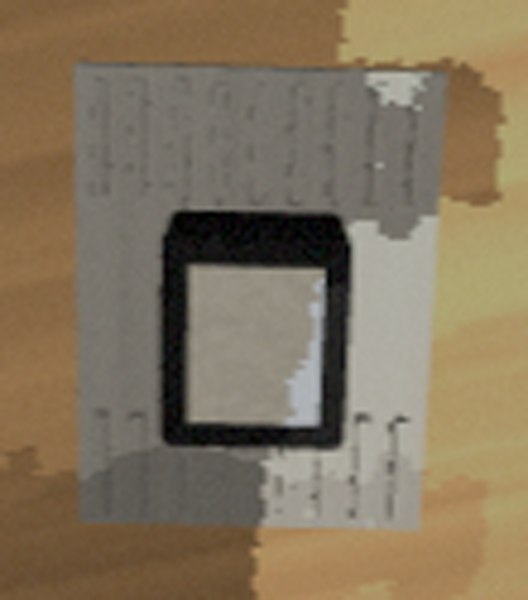

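```bash
python3 - <<'E'
from h import *
d=load('w1')
E=d['extrinsics'];print('cam',-E[:3,:3].T@E[:3,3])
f=lambda a:np.array(a)/4.8+[265,115]-.4
for n,c,z in (('plate',[[76,64],[446,70],[80,524],[420,528]],.014),('label',[[188,265],[327,267],[186,425],[320,427]],.05)):
    w=onz(d,f(c),z)[:,:2]; a=w[0]+w[1]-w[2]-w[3]; b=w[0]+w[2]-w[1]-w[3]
    print(n,w,w.mean(0),np.degrees(np.arctan2(a[1],a[0])),np.degrees(np.arctan2(b[1],b[0])),np.linalg.norm(a)/2,np.linalg.norm(b)/2)
E
```

```text
cam [ 0.61858996 -0.20769723  0.34150514]
plate [[ 0.61181041 -0.16627649]
 [ 0.59363721 -0.24684206]
 [ 0.50522845 -0.1410213 ]
 [ 0.48713008 -0.22243245]] [ 0.54945154 -0.19414307] -13.119744686769463 77.37793958898317 0.10940012808497984 0.08299409839070745
label [[ 0.56863235 -0.18382963]
 [ 0.5623415  -0.21187134]
 [ 0.53498809 -0.17590362]
 [ 0.52868847 -0.20384274]] [ 0.5486626  -0.19386183] -13.337247929034623 77.32470751813027 0.03458132988240355 0.02868960100727351
```

>>> play_rows([
  [0, 0, -0.02, 0.25, -0.12, -4, 100],
  [0, 0, -0.02, 0.25, -0.12, -8, 100],
  [0, 0, -0.02, 0.25, -0.12, -12, 100],
  [0, 0, -0.02, 0.25, -0.12, -14, 100],
  [0, 0, -0.02, 0.25, -0.12, -15, 100],
])

```text
clock: 1.82
eef_pos: [0.5462, -0.1986, 0.0563]
orientation: [0.993, -0.117, -0.003, 0.0]
force: [-0.3, -0.9, 0.3]
gripper_width: 0.0854
gripper_force: 0.0
```

>>> play_rows([
  [0, 0, 0, 0, 0, -1.0, 100],
  [0, 0, 0, 0, 0, -2.0, 100],
  [0, 0, 0, 0, 0, -2.8, 100],
  [0, 0, 0, 0, 0, -2.8, 100],
  [0, 0, 0, 0, 0, -2.8, 100],
])

```text
clock: 2.23
eef_pos: [0.5495, -0.1971, 0.0319]
orientation: [0.993, -0.115, 0.0, 0.0]
force: [-0.4, -0.7, -0.0]
gripper_width: 0.0855
gripper_force: 0.0
```

>>> play_rows([
  [0, 0, 0, 0, 0, 0, 45],
  [0, 0, 0, 0, 0, 0, 30],
  [0, 0, 0, 0, 0, 0, 30],
  [0, 0, 0, 0, 0, 0, 30],
  [0, 0, 0, 0, 0, 0, 30],
], grip_force=50)

```text
clock: 2.65
eef_pos: [0.55, -0.1961, 0.0323]
orientation: [0.993, -0.115, 0.001, -0.0]
force: [-0.5, 2.0, 5.9]
gripper_width: 0.0391
gripper_force: 53.7
```

>>> play_rows([
  [0, 0, 0, 0, 0, 0.3, 30],
  [0, 0, 0, 0, 0, 1, 30],
  [0, 0, 0, 0, 0, 3, 30],
  [0, 0, 0, 0, 0, 6, 30],
  [0, 0, 0, 0, 0, 9, 30],
], grip_force=60)

```text
clock: 3.07
eef_pos: [0.547, -0.1969, 0.1207]
orientation: [0.993, -0.116, -0.002, -0.0]
force: [0.7, 0.0, -4.9]
gripper_width: 0.039
gripper_force: 61.6
```

>>> play_rows([
  [0, 0, 0, 0, 0, 0, 30],
  [0, 0, 0, 0, 0, 0, 30],
  [0, 0, 0, 0, 0, 0, 30],
])

```text
clock: 3.32
eef_pos: [0.5474, -0.1967, 0.12]
orientation: [0.993, -0.115, -0.002, -0.0]
force: [0.2, 0.4, -5.9]
gripper_width: 0.039
gripper_force: 61.9
```

```bash
python3 - <<'E'
from h import *
s=ctrl.sense(); print(s)
snap('wrist','w2')
im=load('w2')['im'][:,:,::-1]
cv2.imwrite('pics/c2.png',cv2.resize(im[140:390,200:450],(600,600),interpolation=cv2.INTER_CUBIC))
E
```

```text
{'clock': 3.3167, 'qpos': array([ 0.34474203,  0.45172347, -0.09448264,  1.87021427,  0.05651266,
        0.82549979, -1.58108731]), 'qvel': array([-0.00127256,  0.02222061, -0.00067457,  0.01649282,  0.00013167,
        0.00213988,  0.00058789]), 'joint_torque': array([-3.78401019e-03, -5.02799821e+01, -6.23211823e-01, -2.21308994e+01,
        1.63273414e-02, -9.57110175e-02,  3.15259149e-04]), 'eef_pos': array([ 0.54738999, -0.19674965,  0.11996237]), 'orientation': array([ 9.93307398e-01, -1.15488855e-01, -1.65270103e-03, -7.43975922e-05]), 'force': array([ 0.15960944,  0.37812503, -5.93797714]), 'wrist_torque': array([-0.03356197,  0.00914591, -0.03343775]), 'gripper_force': 61.914206743240356, 'gripper_width': 0.03895742685049894}
```

View pics/c2.png

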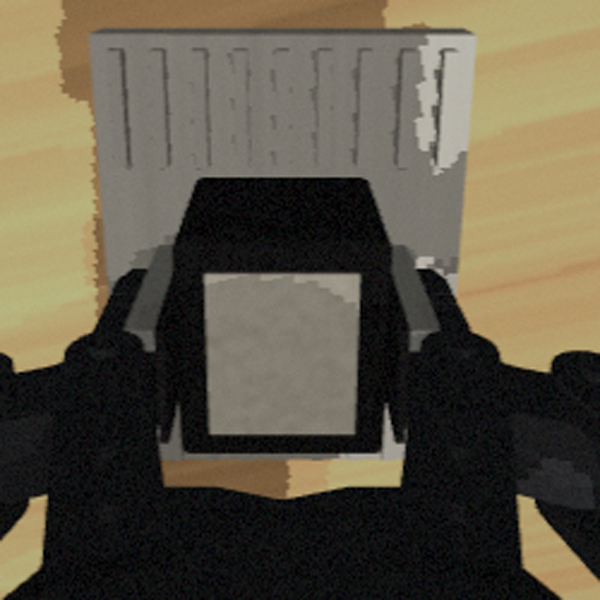

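The crop shows the module held square. Its label is at crop (204–361,273–436) and its front plate edge at (92,33)–(476,33). I'll carry it over to the stand.

>>> play_rows([
  [0, 0, 0.05, -0.1, 2, 0, 30],
  [0, 0, 0.1, -0.3, 5, 0, 30],
  [0, 0, 0.15, -0.5, 8, 0, 30],
  [0, 0, 0.2, -0.7, 11, 0, 30],
  [0, 0, 0.25, -0.9, 14, 0, 30],
])

```text
clock: 3.78
eef_pos: [0.5383, -0.0555, 0.1194]
orientation: [1.0, 0.011, -0.002, -0.0]
force: [-0.4, 0.0, -5.7]
gripper_width: 0.0387
gripper_force: 61.9
```

>>> play_rows([
  [0, 0, 0.05, -0.2, 3, 0, 30],
  [0, 0, 0.1, -0.4, 6, 0, 30],
  [0, 0, 0.15, -0.6, 9, 0, 30],
  [0, 0, 0.2, -0.8, 12, 0, 30],
  [0, 0, 0.25, -1.0, 15, 0, 30],
])

```text
clock: 4.2
eef_pos: [0.5283, 0.0942, 0.1195]
orientation: [0.991, 0.135, -0.002, 0.0]
force: [0.6, -0.2, -5.5]
gripper_width: 0.0389
gripper_force: 62.0
```

>>> play_rows([
  [0, 0, 0.02, -0.2, 3, 0, 30],
  [0, 0, 0.023, -0.4, 6, 0, 30],
  [0, 0, 0.023, -0.6, 9, 0, 30],
  [0, 0, 0.023, -0.7, 12, 0, 30],
  [0, 0, 0.023, -0.8, 14.3, 0, 30],
])

```text
clock: 4.62
eef_pos: [0.5201, 0.2387, 0.1194]
orientation: [0.989, 0.147, -0.002, -0.0]
force: [0.0, 0.8, -5.3]
gripper_width: 0.0388
gripper_force: 62.0
```

>>> play_rows([
  [0, 0, 0, 0, 0, 0, 30],
  [0, 0, 0, 0, 0, 0, 30],
  [0, 0, 0, 0, 0, 0, 30],
  [0, 0, 0, 0, 0, 0, 30],
  [0, 0, 0, 0, 0, 0, 30],
])

```text
clock: 5.03
eef_pos: [0.5221, 0.2343, 0.1207]
orientation: [0.99, 0.144, -0.001, 0.001]
force: [-0.8, -0.1, -4.9]
gripper_width: 0.0391
gripper_force: 62.1
```

```bash
python3 - <<'E'
from h import *
d=load('w2')
w=onz(d,np.array([[204,273],[361,272],[208,436],[357,435]])/2.4+[200,140]-.3,.138)[:,:2]
print('label2',w.mean(0),'rel tcp',w.mean(0)-[0.5474,-.1967])
s=ctrl.sense(); print(s['eef_pos'],s['orientation'],s['force'])
snap('wrist','w3')
E
```

```text
label2 [ 0.54623219 -0.19645626] rel tcp [-0.00116781  0.00024374]
[0.52205952 0.2343303  0.12067007] [ 9.89535215e-01  1.44288918e-01 -6.13553149e-04  6.24655718e-04] [-0.75476551 -0.08767224 -4.89869348]
```

View pics/w3.png

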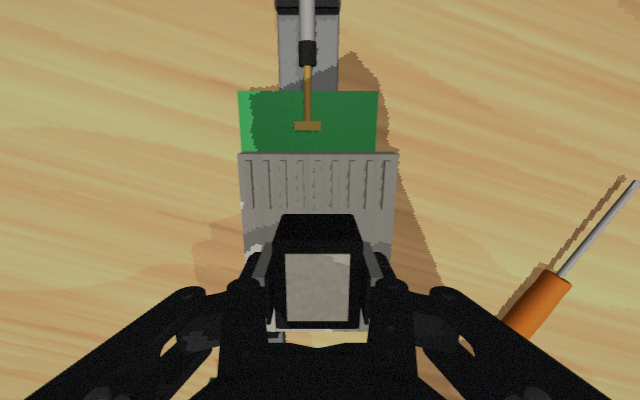

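The wrist view shows the pad's far edge at (238,91)–(378,91), the brass head at (294–321,122–131), the module's front edge at (239,153)–(398,153) and the label at (285–350,254–321).

```bash
python3 - <<'E'
from h import *
d=load('w3'); im=d['im']
hsv=cv2.cvtColor(im,cv2.COLOR_RGB2HSV); m=cv2.inRange(hsv,(45,90,30),(85,255,255))
for r in (95,105,140,148):
    x=np.where(m[r,200:420])[0]+200; print(r,x.min(),x.max())
for c in (245,270,350,370):
    x=np.where(m[80:153,c])[0]+80; print('c',c,x.min())
a=np.radians(16.75);u=np.array([np.cos(a),np.sin(a)]);v=np.array([-u[1],u[0]]);o=np.array([.5414,.2455])
def st(n,uv,z):
    w=onz(d,uv,z)[:,:2]-o; print(n,np.round(np.c_[w@u,w@v]*1000,1).tolist())
st('padcorners',[[238,91],[378.5,91]],.036)
st('padsides',[[240.5,148],[376.5,148]],.036)
st('head front',[[293.5,131],[321,131]],.042)
for z in (.096,.1): st('plate front',[[239,153],[398,153]],z)
st('label',[[285,254],[350,254],[287,322],[350,322]],.138)
p=ctrl.sense()['eef_pos'][:2]-o; print('tcp',p@u,p@v)
q=ctrl.sense()['orientation'];print(np.degrees(2*np.arctan2(q[1],q[0])))
E
```

```text
95 238 377
105 238 376
140 241 375
148 241 374
c 245 91
c 270 91
c 350 91
c 370 91
padcorners [[66.8, 48.8], [66.6, -48.2]]
padsides [[27.9, 50.0], [27.6, -49.0]]
head front [[40.2, 10.7], [40.1, -8.5]]
plate front [[31.8, 35.9], [31.5, -48.6]]
plate front [[32.3, 34.8], [32.1, -47.5]]
label [[-6.4, 8.5], [-6.5, -19.6], [-41.2, 8.7], [-41.4, -20.6]]
tcp -0.021570988831956572 -0.004896446858723543
16.60207568437971
```

>>> play_rows([
  [0, 0, 0, -0.19, 0.62, 0, 30],
  [0, 0, 0, -0.19, 0.62, -1.5, 30],
  [0, 0, 0, -0.19, 0.62, -3, 30],
  [0, 0, 0, -0.19, 0.62, -3.8, 30],
  [0, 0, 0, -0.19, 0.62, -4.2, 30],
])

```text
clock: 5.5
eef_pos: [0.5193, 0.2419, 0.0781]
orientation: [0.989, 0.145, -0.001, 0.0]
force: [0.3, -0.7, -5.6]
gripper_width: 0.0389
gripper_force: 62.1
```

>>> play_rows([
  [0, 0, 0, 0, 0, 0, 30],
  [0, 0, 0, 0, 0, 0, 30],
  [0, 0, 0, 0, 0, 0, 30],
])

```text
clock: 5.75
eef_pos: [0.5208, 0.2427, 0.0801]
orientation: [0.989, 0.145, 0.001, -0.0]
force: [-0.6, -0.6, -4.8]
gripper_width: 0.0389
gripper_force: 62.1
```

```bash
python3 - <<'E'
from h import *
s=ctrl.sense(); print(s['eef_pos'],s['orientation'],s['force'],s['wrist_torque'])
snap('wrist','w4')
im=load('w4')['im'][:,:,::-1]
cv2.imwrite('pics/c4.png',cv2.resize(im[50:350,170:470],(600,600),interpolation=cv2.INTER_CUBIC))
E
```

```text
[0.52077914 0.24269714 0.08011815] [ 9.89387414e-01  1.45299170e-01  7.93449658e-04 -2.56347922e-04] [-0.56029852 -0.61195022 -4.84187628] [ 0.02885245  0.01686792 -0.02619881]
```

View pics/c4.png

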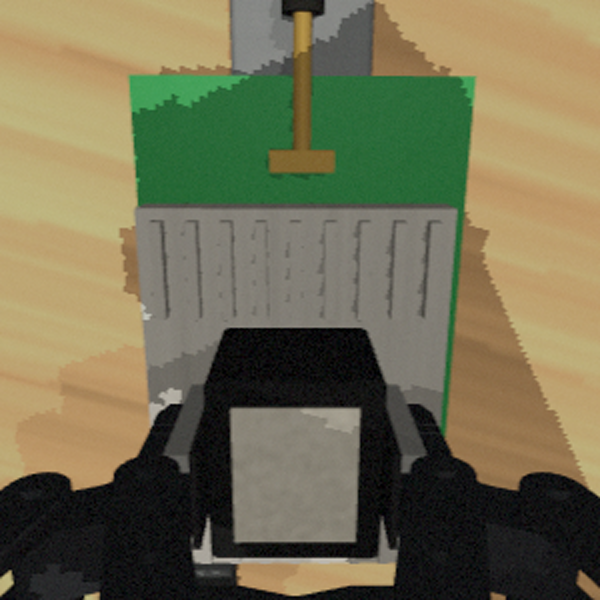

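The module's front edge is at crop (136,207)–(458,208), the pad's far corners are at (130,77) and (476,77), and the head front is at (269–335,173). The module sits a bit to the left.

```bash
cat >> h.py <<'E'
a=np.radians(16.75);u=np.array([np.cos(a),np.sin(a)]);v=np.array([-u[1],u[0]]);o=np.array([.5414,.2455])
def st(d,n,uv,z):
    w=onz(d,uv,z)[:,:2]-o; print(n,np.round(np.c_[w@u,w@v]*1000,1).tolist())
E
python3 - <<'E'
from h import *
d=load('w4')
f=lambda c:np.array(c)/2.+[170,50]-.25
st(d,'pad',f([[130,77],[476,77],[445,435]]),.036)
st(d,'plate',f([[136,207],[458,208]]),.060)
st(d,'label',f([[230,408],[360,407],[233,545],[358,543]]),.098)
st(d,'head',f([[269,173],[335,173]]),.042)
E
```

```text
pad [[66.7, 49.2], [66.6, -48.0], [-45.5, -47.3]]
plate [[33.4, 43.9], [33.0, -39.2]]
label [[-4.9, 17.0], [-4.7, -11.0], [-39.8, 17.4], [-39.3, -11.6]]
head [[40.7, 10.2], [40.7, -8.5]]
```

>>> play_rows([
  [0, 0, 0, 0.06, -0.19, -0.3, 30],
  [0, 0, 0, 0.06, -0.19, -0.6, 30],
  [0, 0, 0, 0.06, -0.19, -0.8, 30],
  [0, 0, 0, 0.06, -0.19, -0.85, 30],
  [0, 0, 0, 0.06, -0.19, -0.9, 30],
])

```text
clock: 6.22
eef_pos: [0.5206, 0.2404, 0.0701]
orientation: [0.989, 0.145, -0.0, 0.0]
force: [0.2, 0.1, -4.9]
gripper_width: 0.039
gripper_force: 62.1
```

>>> play_rows([
  [0, 0, 0, 0, 0, 0, 30],
  [0, 0, 0, 0, 0, -0.03, 30],
  [0, 0, 0, 0, 0, -0.06, 30],
  [0, 0, 0, 0, 0, -0.09, 30],
  [0, 0, 0, 0, 0, -0.1, 30],
])

```text
clock: 6.63
eef_pos: [0.5207, 0.2405, 0.0694]
orientation: [0.989, 0.145, 0.0, 0.0]
force: [0.8, 0.7, -5.2]
gripper_width: 0.0389
gripper_force: 62.1
```

>>> play_rows([
  [0, 0, 0, 0, 0, -0.03, 30],
  [0, 0, 0, 0, 0, -0.06, 30],
  [0, 0, 0, 0, 0, -0.08, 30],
  [0, 0, 0, 0, 0, -0.1, 30],
  [0, 0, 0, 0, 0, -0.1, 30],
])

```text
clock: 7.05
eef_pos: [0.5207, 0.2404, 0.0685]
orientation: [0.989, 0.145, 0.0, 0.0]
force: [0.2, -0.4, -4.1]
gripper_width: 0.0389
gripper_force: 62.5
```

>>> play_rows([
  [0, 0, 0, 0, 0, -0.02, 30],
  [0, 0, 0, 0, 0, -0.04, 30],
  [0, 0, 0, 0, 0, -0.05, 30],
  [0, 0, 0, 0, 0, -0.05, 30],
  [0, 0, 0, 0, 0, -0.05, 30],
])

```text
clock: 7.47
eef_pos: [0.5207, 0.2404, 0.0684]
orientation: [0.989, 0.145, 0.0, 0.0]
force: [-3.7, -2.6, 4.5]
gripper_width: 0.0389
gripper_force: 63.5
```

>>> play_rows([
  [0, 0, 0, 0, 0, 0.03, 30],
  [0, 0, 0, 0, 0, 0.03, 36],
  [0, 0, 0, 0, 0, 0.03, 50],
  [0, 0, 0, 0, 0, 0.03, 55],
  [0, 0, 0, 0, 0, 0.03, 55],
])

```text
clock: 7.88
eef_pos: [0.5215, 0.2409, 0.0682]
orientation: [0.989, 0.145, 0.001, -0.0]
force: [-0.3, 0.6, -0.6]
gripper_width: 0.0467
gripper_force: 0.0
```

>>> play_rows([
  [0, 0, 0, 0, 0, 0, 55],
  [0, 0, 0, 0, 0, 0, 30],
  [0, 0, 0, 0, 0, 0, 30],
  [0, 0, 0, 0, 0, 0, 30],
  [0, 0, 0, 0, 0, 0, 30],
], grip_force=50)

```text
clock: 8.3
eef_pos: [0.5213, 0.2406, 0.0684]
orientation: [0.989, 0.145, 0.001, -0.0]
force: [0.7, 0.0, 2.0]
gripper_width: 0.039
gripper_force: 53.3
```

```bash
python3 - <<'E'
from h import *
s=ctrl.sense(); print(s['eef_pos'],s['orientation'],s['force'],s['wrist_torque'],s['gripper_width'])
snap('wrist','w5')
im=load('w5')['im'][:,:,::-1]
cv2.imwrite('pics/c5.png',cv2.resize(im[50:350,170:470],(600,600),interpolation=cv2.INTER_CUBIC))
E
```

```text
[0.5212889  0.24059134 0.06841206] [ 9.89370233e-01  1.45417170e-01  6.16551832e-04 -9.52694901e-05] [0.7360662  0.01725182 1.96337405] [-0.17210468 -0.22036498 -0.01062645] 0.03899701311334649
```

View pics/c5.png

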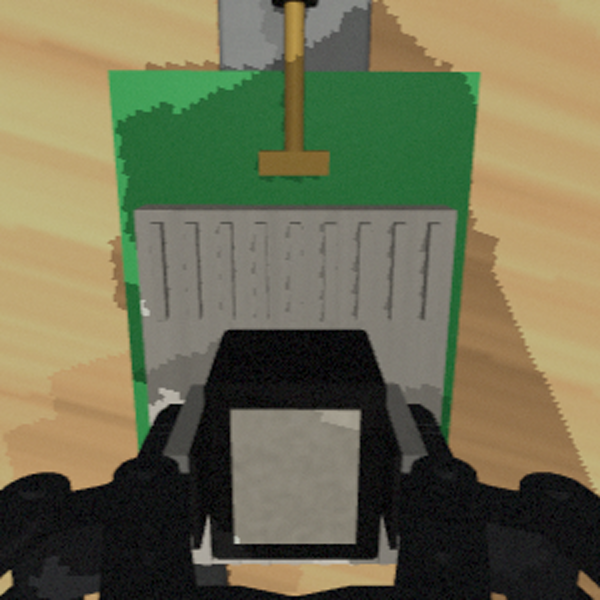

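The module is flat on the pad. Its front edge is at crop (134,208)–(457,208), the head at (259–329,176), and the pad's far corners at (109,71) and (480,72).

```bash
python3 - <<'E'
from h import *
d=load('w5')
f=lambda c:np.array(c)/2.+[170,50]-.25
st(d,'pad',f([[109,71],[480,72],[453,400],[138,410]]),.036)
st(d,'plate',f([[134,208],[457,208]]),.048)
st(d,'label',f([[231,409],[360,409],[234,545],[358,544]]),.086)
st(d,'head',f([[259,176],[329,176]]),.042)
p=ctrl.sense()['eef_pos'][:2]-o; print('tcp',p@u*1000,p@v*1000)
E
```

```text
pad [[67.1, 49.3], [66.8, -47.8], [-27.3, -47.8], [-30.5, 49.1]]
plate [[32.9, 42.3], [32.9, -41.2]]
label [[-5.4, 14.6], [-5.4, -13.2], [-40.1, 15.0], [-39.9, -13.8]]
head [[40.6, 10.2], [40.6, -8.3]]
tcp -20.670228101079193 1.0631596910179393
```

>>> play_rows([
  [0, 0, 0, 0.19, 0.06, 0, 30],
  [0, 0, 0, 0.38, 0.12, 0, 30],
  [0, 0, 0, 0.57, 0.17, 0, 30],
  [0, 0, 0, 0.77, 0.23, 0, 30],
  [0, 0, 0, 0.77, 0.23, 0, 30],
])

```text
clock: 8.77
eef_pos: [0.5256, 0.2422, 0.0684]
orientation: [0.989, 0.146, -0.003, 0.001]
force: [-7.9, -2.3, 10.2]
gripper_width: 0.0393
gripper_force: 54.4
```

>>> play_rows([
  [0, 0, 0, 0.1, 0.03, 0, 30],
  [0, 0, 0, 0.2, 0.06, 0, 30],
  [0, 0, 0, 0.29, 0.09, 0, 30],
  [0, 0, 0, 0.38, 0.12, 0, 30],
  [0, 0, 0, 0.38, 0.12, 0, 30],
])

```text
clock: 9.18
eef_pos: [0.5289, 0.2433, 0.0684]
orientation: [0.989, 0.146, -0.003, 0.001]
force: [-9.2, -3.2, 11.9]
gripper_width: 0.0395
gripper_force: 54.6
```

>>> play_rows([
  [0, 0, 0, 0, 0, 0.03, 30],
  [0, 0, 0, 0, 0, 0.06, 30],
  [0, 0, 0, 0, 0, 0.07, 30],
  [0, 0, 0, 0, 0, 0.07, 30],
  [0, 0, 0, 0, 0, 0.07, 30],
])

```text
clock: 9.6
eef_pos: [0.5293, 0.2434, 0.0685]
orientation: [0.989, 0.146, -0.003, 0.001]
force: [-6.4, -1.9, 6.2]
gripper_width: 0.0391
gripper_force: 53.9
```

>>> play_rows([
  [0, 0, 0, 0, 0, 0.03, 30],
  [0, 0, 0, 0, 0, 0.06, 30],
  [0, 0, 0, 0, 0, 0.08, 30],
  [0, 0, 0, 0, 0, 0.08, 30],
  [0, 0, 0, 0, 0, 0.08, 30],
])

```text
clock: 10.02
eef_pos: [0.532, 0.2435, 0.0688]
orientation: [0.989, 0.145, -0.001, 0.0]
force: [0.1, -0.9, -5.8]
gripper_width: 0.0391
gripper_force: 52.5
```

>>> play_rows([
  [0, 0, 0, 0, 0, -0.02, 30],
  [0, 0, 0, 0, 0, -0.03, 30],
  [0, 0, 0, 0.05, 0.015, -0.03, 30],
  [0, 0, 0, 0.1, 0.03, -0.03, 30],
  [0, 0, 0, 0.1, 0.03, -0.03, 30],
])

```text
clock: 10.43
eef_pos: [0.5334, 0.2442, 0.0693]
orientation: [0.989, 0.145, 0.0, 0.0]
force: [-0.0, -0.5, -5.0]
gripper_width: 0.0391
gripper_force: 52.5
```

>>> play_rows([
  [0, 0, 0, 0, 0, -0.03, 30],
  [0, 0, 0, 0, 0, -0.06, 30],
  [0, 0, 0, 0, 0, -0.07, 30],
  [0, 0, 0, 0, 0, -0.07, 30],
  [0, 0, 0, 0, 0, -0.07, 30],
])

```text
clock: 10.85
eef_pos: [0.5332, 0.2443, 0.0687]
orientation: [0.989, 0.145, 0.0, 0.0]
force: [-0.4, 0.1, -4.8]
gripper_width: 0.0391
gripper_force: 52.5
```

>>> play_rows([
  [0, 0, 0, 0, 0, -0.02, 30],
  [0, 0, 0, 0, 0, -0.03, 30],
  [0, 0, 0, 0.08, 0.025, -0.03, 30],
  [0, 0, 0, 0.15, 0.045, -0.03, 30],
  [0, 0, 0, 0.15, 0.045, -0.03, 30],
])

```text
clock: 11.27
eef_pos: [0.5349, 0.2448, 0.0684]
orientation: [0.989, 0.145, 0.0, -0.0]
force: [-1.4, 0.2, -4.1]
gripper_width: 0.0395
gripper_force: 52.7
```

>>> play_rows([
  [0, 0, 0, 0.05, 0.015, 0, 30],
  [0, 0, 0, 0.1, 0.03, 0, 30],
  [0, 0, 0, 0.1, 0.03, 0, 30],
  [0, 0, 0, 0.1, 0.03, 0, 30],
])

```text
clock: 11.6
eef_pos: [0.5357, 0.245, 0.0684]
orientation: [0.989, 0.145, 0.0, 0.0]
force: [-2.1, -1.3, -2.3]
gripper_width: 0.0393
gripper_force: 52.8
```

>>> play_rows([
  [0, 0, 0, 0.04, 0.012, 0, 30],
  [0, 0, 0, 0.08, 0.024, 0, 30],
  [0, 0, 0, 0.1, 0.03, 0, 30],
  [0, 0, 0, 0.1, 0.03, 0, 30],
])

```text
clock: 11.93
eef_pos: [0.5367, 0.2453, 0.0684]
orientation: [0.989, 0.145, -0.0, 0.0]
force: [-3.3, -1.2, -1.5]
gripper_width: 0.0389
gripper_force: 53.0
```

>>> play_rows([
  [0, 0, 0, 0.04, 0.012, 0, 30],
  [0, 0, 0, 0.08, 0.024, 0, 30],
  [0, 0, 0, 0.1, 0.03, 0, 30],
  [0, 0, 0, 0.1, 0.03, 0, 30],
])

```text
clock: 12.27
eef_pos: [0.5376, 0.2456, 0.0684]
orientation: [0.989, 0.145, -0.0, 0.0]
force: [-3.8, -0.8, 1.1]
gripper_width: 0.039
gripper_force: 53.1
```

>>> play_rows([
  [0, 0, 0, 0.03, 0.01, 0.02, 30],
  [0, 0, 0, 0.06, 0.018, 0.03, 30],
  [0, 0, 0, 0.1, 0.03, 0.03, 30],
  [0, 0, 0, 0.1, 0.03, 0.03, 30],
  [0, 0, 0, 0.1, 0.03, 0.03, 30],
])

```text
clock: 12.68
eef_pos: [0.5379, 0.2457, 0.0684]
orientation: [0.989, 0.145, -0.001, 0.0]
force: [-5.7, -2.3, -0.7]
gripper_width: 0.0391
gripper_force: 53.2
```

>>> play_rows([
  [0, 0, 0, 0.04, 0.012, 0.01, 30],
  [0, 0, 0, 0.08, 0.024, 0.02, 30],
  [0, 0, 0, 0.1, 0.03, 0.02, 30],
  [0, 0, 0, 0.1, 0.03, 0.02, 30],
  [0, 0, 0, 0.1, 0.03, 0.02, 30],
])

```text
clock: 13.1
eef_pos: [0.5382, 0.2458, 0.0685]
orientation: [0.989, 0.145, -0.002, 0.001]
force: [-6.1, -2.1, 1.4]
gripper_width: 0.0394
gripper_force: 53.3
```

>>> play_rows([
  [0, 0, 0, 0.05, 0.015, 0.03, 30],
  [0, 0, 0, 0.1, 0.03, 0.04, 30],
  [0, 0, 0, 0.15, 0.045, 0.05, 30],
  [0, 0, 0, 0.15, 0.045, 0.05, 30],
  [0, 0, 0, 0.15, 0.045, 0.05, 30],
])

```text
clock: 13.52
eef_pos: [0.5388, 0.2459, 0.0687]
orientation: [0.989, 0.146, -0.003, 0.001]
force: [-7.9, -3.1, 0.9]
gripper_width: 0.0394
gripper_force: 53.3
```

>>> play_rows([
  [0, 0, 0, 0.05, 0.015, 0.01, 30],
  [0, 0, 0, 0.1, 0.03, 0.02, 30],
  [0, 0, 0, 0.1, 0.03, 0.03, 30],
  [0, 0, 0, 0.1, 0.03, 0.03, 30],
  [0, 0, 0, 0.1, 0.03, 0.03, 30],
])

```text
clock: 13.93
eef_pos: [0.5391, 0.2461, 0.0688]
orientation: [0.989, 0.146, -0.003, 0.001]
force: [-9.2, -2.4, 1.8]
gripper_width: 0.0395
gripper_force: 53.3
```

>>> play_rows([
  [0, 0, 0, 0.05, 0.015, 0.02, 30],
  [0, 0, 0, 0.1, 0.03, 0.04, 30],
  [0, 0, 0, 0.14, 0.04, 0.05, 30],
  [0, 0, 0, 0.14, 0.04, 0.05, 30],
  [0, 0, 0, 0.14, 0.04, 0.05, 30],
])

```text
clock: 14.35
eef_pos: [0.5396, 0.2461, 0.0689]
orientation: [0.989, 0.146, -0.004, 0.001]
force: [-10.4, -3.8, 1.0]
gripper_width: 0.0391
gripper_force: 53.3
```

>>> play_rows([
  [0, 0, 0, 0, 0, 0, 30],
  [0, 0, 0, 0, 0, 0, 30],
  [0, 0, 0, 0, 0, 0, 30],
])

```text
clock: 14.6
eef_pos: [0.5396, 0.2462, 0.0689]
orientation: [0.989, 0.146, -0.004, 0.001]
force: [-9.5, -2.9, 1.5]
gripper_width: 0.0389
gripper_force: 53.3
```

>>> play_rows([
  [0, 0, 0, 0.05, 0.015, 0.02, 30],
  [0, 0, 0, 0.1, 0.03, 0.04, 30],
  [0, 0, 0, 0.15, 0.045, 0.05, 30],
  [0, 0, 0, 0.15, 0.045, 0.05, 30],
  [0, 0, 0, 0.15, 0.045, 0.05, 30],
])

```text
clock: 15.02
eef_pos: [0.5401, 0.2463, 0.0691]
orientation: [0.989, 0.146, -0.006, 0.002]
force: [-10.9, -3.1, 1.6]
gripper_width: 0.0393
gripper_force: 53.4
```

>>> play_rows([
  [0, 0, 0, 0.04, 0.01, 0.01, 30],
  [0, 0, 0, 0.04, 0.01, 0.01, 30],
  [0, 0, 0, 0.04, 0.01, 0.01, 30],
  [0, 0, 0, 0.04, 0.01, 0.01, 30],
  [0, 0, 0, 0.04, 0.01, 0.01, 30],
])

```text
clock: 15.43
eef_pos: [0.5402, 0.2463, 0.0691]
orientation: [0.989, 0.146, -0.006, 0.002]
force: [-12.8, -3.0, 2.0]
gripper_width: 0.0392
gripper_force: 53.4
```

>>> play_rows([
  [0, 0, 0, 0, 0, 0, 30],
  [0, 0, 0, 0, 0, 0, 30],
  [0, 0, 0, 0, 0, 0, 30],
  [0, 0, 0, 0, 0, 0, 30],
  [0, 0, 0, 0, 0, 0, 30],
])

```text
clock: 15.85
eef_pos: [0.5402, 0.2463, 0.0691]
orientation: [0.989, 0.146, -0.006, 0.002]
force: [-12.7, -2.8, 1.9]
gripper_width: 0.0391
gripper_force: 53.4
```

>>> play_rows([
  [0, 0, 0, -0.1, -0.03, -0.02, 30],
  [0, 0, 0, -0.2, -0.06, -0.05, 30],
  [0, 0, 0, -0.3, -0.09, -0.08, 30],
  [0, 0, 0, -0.4, -0.12, -0.1, 30],
  [0, 0, 0, -0.4, -0.12, -0.1, 30],
])

```text
clock: 16.27
eef_pos: [0.5393, 0.246, 0.0687]
orientation: [0.989, 0.146, -0.002, 0.001]
force: [-6.8, -1.8, -1.6]
gripper_width: 0.0392
gripper_force: 52.9
```

>>> play_rows([
  [0, 0, 0, 0, 0, 0, 30],
  [0, 0, 0, 0, 0, 0, 30],
])

```text
clock: 16.43
eef_pos: [0.5393, 0.2461, 0.0687]
orientation: [0.989, 0.146, -0.002, 0.001]
force: [-7.3, -0.9, -0.8]
gripper_width: 0.0392
gripper_force: 52.9
```

>>> play_rows([
  [0, 0, 0, -0.08, -0.025, -0.02, 30],
  [0, 0, 0, -0.16, -0.05, -0.03, 30],
  [0, 0, 0, -0.24, -0.07, -0.05, 30],
  [0, 0, 0, -0.24, -0.07, -0.05, 30],
  [0, 0, 0, -0.24, -0.07, -0.05, 30],
])

```text
clock: 16.85
eef_pos: [0.5385, 0.2458, 0.0686]
orientation: [0.989, 0.145, -0.001, 0.0]
force: [-4.6, 0.0, -5.3]
gripper_width: 0.0389
gripper_force: 52.6
```

>>> play_rows([
  [0, 0, 0, -0.05, -0.015, -0.02, 30],
  [0, 0, 0, -0.08, -0.025, -0.04, 30],
  [0, 0, 0, -0.08, -0.025, -0.05, 30],
  [0, 0, 0, -0.08, -0.025, -0.05, 30],
])

```text
clock: 17.18
eef_pos: [0.5383, 0.2457, 0.0686]
orientation: [0.989, 0.145, -0.0, 0.0]
force: [-3.4, 0.1, -5.8]
gripper_width: 0.0391
gripper_force: 52.5
```

>>> play_rows([
  [0, 0, 0, 0, 0, -0.02, 30],
  [0, 0, 0, 0, 0, -0.04, 30],
  [0, 0, 0, 0, 0, -0.04, 30],
])

```text
clock: 17.43
eef_pos: [0.5383, 0.2458, 0.0685]
orientation: [0.989, 0.145, 0.0, 0.0]
force: [-4.6, -1.3, -3.9]
gripper_width: 0.039
gripper_force: 52.8
```

>>> play_rows([
  [0, 0, 0, 0, 0, 0, 40],
  [0, 0, 0, 0, 0, 0, 50],
  [0, 0, 0, 0, 0, 0, 65],
  [0, 0, 0, 0, 0, 0, 80],
  [0, 0, 0, 0, 0, 0, 80],
])

```text
clock: 17.85
eef_pos: [0.5401, 0.2463, 0.0694]
orientation: [0.989, 0.145, 0.002, -0.0]
force: [0.3, -0.5, -0.2]
gripper_width: 0.0687
gripper_force: 0.0
```

>>> play_rows([
  [0, 0, 0, 0, 0, 0, 80],
  [0, 0, 0, 0, 0, 1, 80],
  [0, 0, 0, 0, 0, 3, 80],
  [0, 0, 0, 0, 0, 6, 80],
  [0, 0, 0, 0, 0, 9, 80],
])

```text
clock: 18.27
eef_pos: [0.538, 0.2456, 0.1595]
orientation: [0.989, 0.146, -0.0, 0.0]
force: [0.8, -0.3, 0.3]
gripper_width: 0.0682
gripper_force: 0.0
```

>>> play_rows([
  [0, 0, 0, -1.5, -1, 2, 80],
  [0, 0, 0, -3, -2, 4, 80],
  [0, 0, 0, -4, -3, 4, 80],
  [0, 0, 0, -4, -3, 4, 80],
  [0, 0, 0, -4, -3, 4, 80],
])

```text
clock: 18.68
eef_pos: [0.4985, 0.2155, 0.1993]
orientation: [0.989, 0.145, 0.001, -0.0]
force: [-0.2, 0.2, 0.5]
gripper_width: 0.0685
gripper_force: 0.0
```

```bash
python3 - <<'E'
from h import *
s=ctrl.sense(); print(s['eef_pos'],s['force'])
snap('wrist','w6')
im=load('w6')['im'][:,:,::-1]
cv2.imwrite('pics/c6.png',cv2.resize(im[40:240,200:400],(600,600),interpolation=cv2.INTER_CUBIC))
E
```

```text
[0.49854516 0.21551792 0.19927127] [-0.19723515  0.17686503  0.51679049]
```

View pics/c6.png

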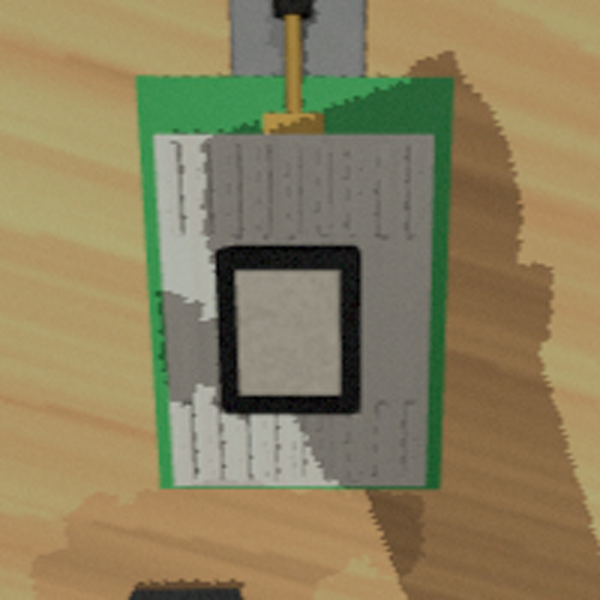

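The module lies on the pad with the brass head touching its front edge. Module corners are at crop (153,134), (435,134), (174,487) and (428,487); pad corners are at (137,77), (454,77), (161,489) and (440,489).

```bash
python3 - <<'E'
from h import *
d=load('w6')
f=lambda c:np.array(c)/3.+[200,40]-.33
st(d,'pad',f([[137,77],[454,77],[161,489],[440,489]]),.036)
st(d,'plate',f([[153,134],[435,134],[174,487],[428,487]]),.048)
st(d,'label',f([[236,269],[341,270],[238,396],[341,396]]),.086)
st(d,'head',f([[264,133],[324,133]]),.044)
E
```

```text
pad [[66.9, 48.9], [66.8, -48.2], [-64.7, 49.7], [-64.9, -47.4]]
plate [[49.5, 42.5], [49.4, -41.7], [-60.5, 42.6], [-60.6, -42.2]]
label [[12.0, 14.5], [11.7, -13.9], [-22.7, 15.2], [-22.7, -13.7]]
head [[50.1, 9.7], [50.1, -8.4]]
```

```bash
python3 -c "
from plant import ctrl
print(ctrl.close_job())"
```

```text
the job is handed in; nothing more can be done
None
```

The job is handed in: the module was pressed on the buffer for over half a second (about 13 N at the wrist; I estimate 9 N on the buffer after friction), then released, and it now lies flat within the pad edges with the contact against it; I saw no sign of the arm touching anything else on the bench.

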